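# Shift-start test of a machine's emergency stop

### The arm

A 6-joint arm with a two-finger parallel gripper is mounted at the origin on a cart in front of the work surface, level with it; the furniture and walls round the work are solid. World frame = base frame: x ahead of the robot, y to its left, z up, the work surface at z = 0. Lengths are in mm, angles in rad, forces in N, time in s.
With the tool pointing down it reaches from about 350 to 975 mm from the base axis. Payload 7.1 kg.
Tool frame: the origin (TCP) lies midway between the tips of the shut fingers; the grasp point (between the pads) lies 19 mm behind it (ctrl.tcp_to_grasp is the distance from the TCP to the grasp point, in mm); z points along the fingers, y is the line along which they close (so a half turn about z gives the same grasp; the last joint's range is limited). The gripper opens to 88 mm and grips with 3 to 60 N. Pads are 20 mm wide; open, the fingers measure 115 mm over their backs; the gripper's body (75 mm by 178 mm) begins 61 mm behind the grasp point.
Start: joints at [-1.243, 0.423, 1.63, -0, 1.089, -0.019], TCP at [212.448, -587.767, 222.675] pointing down, gripper open.
Joint ranges: [-3, 3], [-0.9, 2.11], [0.09, 2.58], [-1.31, 4.45], [0.11, 2.69], [-2.54, 2.54]. Speed limits (rad/s): [2.39, 2.39, 3.01, 3.14, 3.14, 3.14].

### API

Orientations are given as a rotation vector (axis times angle).
In Python, from workcell import get_obs, cams, ticket, boxes_of, ctrl gives the robot as it stands.
- The arm moves only by the shell command python3 -m creep 'ROWS' [OPENING]. ROWS is JSON, one flat list of numbers, 4 for each row, row after row: the shift along the world's x, y, z in m, then the turn about the world's z in rad. In form: [tx, ty, tz, spin, tx, ty, tz, spin, ...]. A call has 1 to 10 rows; each row is the pose to reach, as a shift and turn from the pose commanded when the call began; what a row does not reach only later rows make up. A row lasts 1/12 s, in which the tool goes at most 41.7 mm and 7.16 degrees, less where a joint would pass 70% of its speed; a pose out of reach is approached as far as the arm can. A call with a gripper value outside its range is refused whole. OPENING is the opening, from 0 (shut) to 1 (fully open), set as the call begins (- or left out, the last holds). The fingers move at their own pace and stop on an object; the grip force is fixed at half the most. Time passes only in rows, so rows that repeat a pose let the fingers close. It gives the time, the measured TCP pose, the force, the opening and the grip force at its end, in the units of the state.
- get_obs(): the state, without advancing time (a new reading comes with each control period).
- cams.get_image(name): name is "scene" or "side" or "wrist"; returns (picture, depth): 480x640x3 uint8, red, green, blue; 480x640 float32, mm along the optical axis (not along the pixel's ray), 0 where there is no reading.
- cams.get_calibration(name): a dict with "mtx" (3x3 intrinsics, pixels), "R" (3x3) and "t" (3): a world point X has camera coordinates R X + t; the wrist camera has in their place "mount" (4x4, takes a point from camera to tool coordinates, whose origin is the TCP and whose axes are the flange's). Camera axes: x right, y down, z forward; pixel columns grow to the right and rows downward; lengths in mm; the calibration is good to about 2 mm. A picture is of the moment at which its call begins: read the wrist's pose just before it. get_calibration takes no time and is no camera call.
- ticket.close_job(): hands the job in; it is judged then, once.
Trained networks look in the newest picture that a camera, given by its name, has taken for a name from the list of things; names that differ only in an ending like _2 or _b are one class to them, and where a whole thing is asked for, a point or a joint stands for the part that bears it (a point fixed in the world has none). Each returns a list of dicts, best first, with "score" (0 to 1); they miss things now and then, are a little off and sometimes report something else, mostly with a low value. They report only what shows in the picture. A call takes as long as a camera call.
- boxes_of(camera, target): "centre" ([column, row] in pixels, amid what is visible of it).
The state is a dict: "t": time; "qpos": joint angles; "qvel": joint speeds; "joint_torque": joint torques, N m; "ee_pos": TCP position; "orientation": TCP orientation; "ft_force": force on the tool from outside, world axes, zero at the start; "moment": the same for the moment, N m; "width": finger opening in mm; "grasp_force": force on a finger pad.
Only numpy, scipy, OpenCV 4.12 (cv2) and the standard library are available. Lean on these libraries where they do the work, as an engineer would, in place of code of your own. Each camera call takes 0.05 s, during which the arm holds its last target. There are 200 camera calls.

### The job

Test the emergency stop before the shift: press the mushroom button fully down and let go to see that it stays down by itself, then grip its head and turn it clockwise to reset it, and let go so that it springs back up. Do not touch the other control box, the one with the small flat button.

Things in the scene. Friction and masses are not known exactly. Their poses are not given: they have to be found in the camera images.
- stop_button (a joint): Downward travel of the mushroom button, m: 0 = up (sprung), 0.0084 = latched, 0.0105 = bottom stop (rigid). It takes 5 N to start and 8 N to reach the bottom. Pressed past 0.009 and let go, a catch holds it at about 0.0084.
- stop_knob (a joint): Turn of the mushroom head about its vertical axis, rad: 0 = rest, growing clockwise seen from above, stop at 1.2; clockwise only, light (under 0.1 N m). The catch lets go at about 0.6; turn to 0.9 to 1.1 to be sure. The button may stay down while gripped; let go, it pops up and the head turns back to 0 by its own spring in about 2 s.
- stop_top (a point): Centre of the top of the grip bar on the mushroom head, on the turning axis; moves and turns with it; x along the bar, z up. Black bar 44 mm long (x), 16 wide (y), standing 31 mm above the black round cap, 53 mm across; its top is 114 mm above the bench when up. It sits mid-top of a fixed grey box 80 x 80 x 55 mm. The two boxes vary in place and yaw and may swap places.
- jog_station: The other control box, fixed, to be left alone: the same grey housing, 80 x 80 x 55 mm, with a small flat round push button (25 mm across, top 68 mm above the bench) and no grip bar. Origin at the centre of its underside, z up. To the left of both boxes (y 0.23 to 0.34) stands a lever press up to 0.46 m high: pass above it.

How it is judged (in metres and radians):
On the way, in this order (a step that is already met when the one before it is completed fails the run):
1. the mushroom button stays down by itself with the fingers off it, its head not yet turned (value of joint stop_button above 0.0075 m and value of joint stop_knob below 0.3 rad and contact force between the fingers and anything else below 0.5 N), for 0.2 s.
2. its head is turned clockwise past the release point (value of joint stop_knob above 0.6 rad), for 0.1 s.
At the end, for the whole second after the job is handed in: The mushroom button, after being latched down and reset, is up again (within 2 mm of its top position) and nothing is held (value of joint stop_button below 0.002 m); the robot touches nothing.
It fails at once if the other control box is touched with more than 2 N (contact force between jog_station and the arm above 2 N or contact force between jog_station and the fingers above 2 N).
It also fails if it takes over 45 s, if anything falls off the work surface, if the arm or the gripper's body presses on something with over 40 N, if the wrist force passes 120 N, or if a joint passes its speed limit or range.

## Working session

There is one attempt and no reset: what is moved stays moved. The work goes in short steps, Python scripts to look and compute and a shell command to move; the robot and the scene stay as the last step left them, time stands still between calls to the robot, and variables do not carry over. Pictures are saved under pics/ and viewed, at most 10 in all, crops included, and the job is handed in when it is done.

```bash
mkdir -p pics; ls; cat > h.py <<'E'
import numpy as np, cv2
from workcell import get_obs, cams, ticket, boxes_of, ctrl
from scipy.spatial.transform import Rotation as Rn
def cloud(name):
    o=get_obs(); im,d=cams.get_image(name); c=cams.get_calibration(name); K=np.array(c["mtx"])
    v,u=np.mgrid[:480,:640]; d=d.astype(float)
    P=np.stack([(u-K[0,2])*d/K[0,0],(v-K[1,2])*d/K[1,1],d],-1)
    if "mount" in c:
        M=np.array(c["mount"]); P=P@M[:3,:3].T+M[:3,3]
        P=P@Rn.from_rotvec(o["orientation"]).as_matrix().T+np.array(o["ee_pos"])
    else: P=(P-np.array(c["t"]))@np.array(c["R"])
    P[d==0]=np.nan
    return im,P
E
python3 - <<'E'
from h import *
o=get_obs(); print(o)
for n in ("scene","side"):
    im,P=cloud(n); cv2.imwrite(f"pics/{n}0.png",im[...,::-1])
    for t in ("stop_top","stop_button","jog_station"):
        for b in boxes_of(n,t)[:3]:
            u,v=map(int,b["centre"]); print(n,t,b,np.nanmedian(P[v-2:v+3,u-2:u+3].reshape(-1,3),0).round(1))
E
```

```text
pics
{'t': 0.0, 'qpos': array([-1.24302736e+00,  4.23830442e-01,  1.63066749e+00,  5.67923575e-06,
        1.08860141e+00, -1.89779678e-02]), 'qvel': array([5.52566865e-04, 1.10917095e-05, 2.06505322e-03, 3.68930688e-04,
       1.72765691e-04, 1.13391265e-03]), 'joint_torque': array([ 1.97535941e-03, -5.44621933e+01, -2.73662245e+01,  6.44729706e-02,
        2.26995681e-02, -1.05388899e-04]), 'ee_pos': array([ 212.2630631 , -587.27152014,  221.91703292]), 'orientation': array([-3.09302873e+00, -5.41683231e-01,  3.55981965e-04]), 'ft_force': array([ 0.3409517 , -0.2136098 ,  0.29068902]), 'moment': array([-0.00587651,  0.00227191, -0.03239531]), 'grasp_force': 0.0, 'width': 87.9407518593939}
scene stop_top {'centre': [276.2, 224.6], 'score': 0.65} [500.3  51.1  96.8]
scene stop_button {'centre': [280.8, 227.9], 'score': 0.67} [507.4  50.1  90. ]
scene jog_station {'centre': [351.1, 294.5], 'score': 0.66} [ 492.4 -131.8   55.6]
scene jog_station {'centre': [279.3, 224.9], 'score': 0.32} [506.1  50.7  95.2]
side stop_top {'centre': [308.9, 219.2], 'score': 0.75} [508.3  51.4  92.7]
side stop_button {'centre': [310.3, 220.1], 'score': 0.65} [511.1  51.   90.5]
side jog_station {'centre': [344.0, 314.2], 'score': 0.62} [ 505.1 -145.2   49.8]
```

```bash
python3 - <<'E'
from h import *
ims=[]
for n in ("scene","side"):
    im,P=cloud(n); 
    m=(np.hypot(P[...,0]-505,P[...,1]-50)<70)
    for lo,hi in ((106,125),(40,62)):
        k=m&(P[...,2]>lo)&(P[...,2]<hi); Q=P[k]
        if len(Q)<5: print(n,lo,len(Q)); continue
        r=cv2.minAreaRect(Q[:,:2].astype(np.float32)); print(n,lo,len(Q),Q.mean(0).round(1),r)
    v,u=np.where(m); cv,cu=int(v.mean()),int(u.mean())
    ims.append(cv2.resize(im[cv-60:cv+100,cu-80:cu+120],(400,320),interpolation=cv2.INTER_CUBIC))
cv2.imwrite("pics/a.png",np.hstack(ims)[...,::-1])
E
```

```text
scene 106 204 [509.1  53.8 111.5] ((511.4541015625, 56.57164764404297), (19.502058029174805, 44.33820343017578), 86.34175872802734)
scene 40 1304 [500.8  42.6  52.4] ((511.543701171875, 56.36004638671875), (81.96987915039062, 80.92029571533203), 85.67720031738281)
side 106 203 [510.4  54.  110.3] ((510.7084655761719, 55.86444854736328), (16.490997314453125, 42.5657958984375), 82.98841094970703)
side 40 1346 [507.2  40.3  51.7] ((511.1757507324219, 55.9803466796875), (80.82665252685547, 80.26290893554688), 84.94170379638672)
```

View pics/a.png

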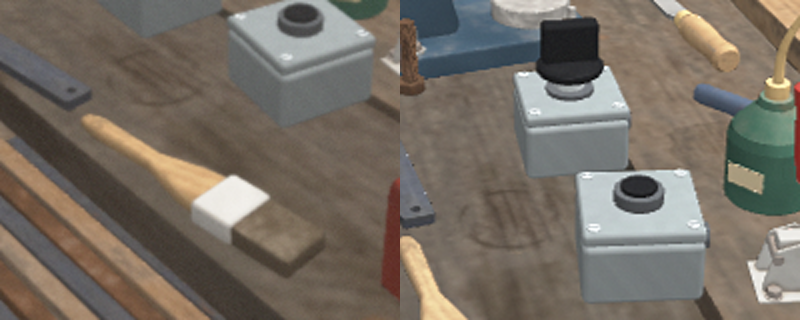

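View pics/scene0.png

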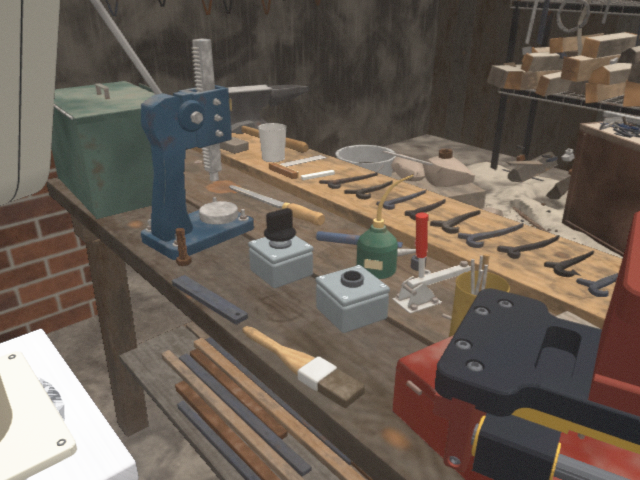

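```bash
python3 - <<'E'
from h import *
im,P=cloud("scene"); im2,P2=cloud("side")
Q=np.vstack([P.reshape(-1,3),P2.reshape(-1,3)]); Q=Q[~np.isnan(Q[:,0])]
Q=Q[(Q[:,2]<700)]
print("max z per 80mm cell; rows x, cols y 440..-680")
ys=list(range(360,-680,-80))
print(ys)
for x in range(120,840,80):
    print(x,[int(np.percentile(q,99.5)) if len(q:=Q[(Q[:,0]>=x)&(Q[:,0]<x+80)&(Q[:,1]>=y)&(Q[:,1]<y+80)][:,2])>10 else -99 for y in ys])
E
```

```text
max z per 80mm cell; rows x, cols y 440..-680
[360, 280, 200, 120, 40, -40, -120, -200, -280, -360, -440, -520, -600]
120 [-739, -99, -99, 1, 1, 351, 443, 2, -99, -99, -99, 347, 393]
200 [-739, -99, -99, -99, -99, -99, -99, -99, -99, -99, -99, 346, 393]
280 [0, 1, 1, 9, 9, 1, 1, 1, 1, 1, 2, -99, -99]
360 [1, 417, 270, 64, 10, 10, 15, 19, 18, 80, 79, 81, -99]
440 [0, 350, 340, 1, 114, 80, 68, 62, 2, 80, 99, 98, 81]
520 [1, 352, 350, 1, 113, 78, 68, 58, 118, 90, 79, -99, -99]
600 [9, 12, 26, 27, 17, 117, 171, 149, 127, 90, 42, 42, -99]
680 [20, 20, 25, 28, 20, 20, 20, 47, 20, 43, 43, 42, -99]
760 [37, 35, 29, 30, 30, 31, 31, 30, 29, 30, 22, -99, -99]
```

```bash
python3 -m creep '[0.015,0.032,0.01,0.12,0.03,0.064,0.02,0.24,0.045,0.097,0.03,0.36,0.06,0.129,0.04,0.48,0.075,0.161,0.04,0.6,0.09,0.193,0.04,0.72,0.105,0.225,0.04,0.84,0.12,0.258,0.04,0.96,0.135,0.29,0.04,1.08,0.15,0.322,0.04,1.2]' 0 && python3 -m creep '[0.015,0.032,0,0.12,0.03,0.064,0,0.24,0.045,0.097,0,0.36,0.06,0.129,0,0.48,0.075,0.161,0,0.6,0.09,0.193,0,0.72,0.105,0.225,0,0.84,0.12,0.258,0,0.96,0.135,0.29,0,1.08,0.149,0.322,0,1.2]' && python3 -m creep '[0,0,0,0.12,0,0,0,0.24,0,0,0,0.31,0,0,0,0.31]'
```

```text
t: 1.43
ee_pos: [362.8, -264.2, 263.0]
orientation: [2.241, 2.2, 0.0]
ft_force: [-0.8, -0.1, -0.2]
width: 24.6
grasp_force: 0.0
t: 2.27
ee_pos: [512.1, 58.1, 262.9]
orientation: [0.606, 3.082, 0.0]
ft_force: [-0.3, -0.1, -0.5]
width: 0.5
grasp_force: 0.0
t: 2.6
ee_pos: [511.5, 56.6, 262.7]
orientation: [0.128, 3.139, -0.0]
ft_force: [0.5, -0.0, -0.1]
width: 0.4
grasp_force: 0.0
```

```bash
python3 - <<'E'
from h import *
im,P=cloud("wrist"); o=get_obs(); cv2.imwrite("pics/w1.png",im[...,::-1])
print(o["ee_pos"],o["qpos"],Rn.from_rotvec(o["orientation"]).as_matrix().round(3),o["ft_force"])
m=(np.hypot(P[...,0]-511,P[...,1]-56)<60)
for lo,hi in ((106,125),(40,62)):
    Q=P[m&(P[...,2]>lo)&(P[...,2]<hi)]
    if len(Q)>5: print(lo,len(Q),np.median(Q,0).round(1),cv2.minAreaRect(Q[:,:2].astype(np.float32)))
E
```

```text
[511.4146906   56.40878122 262.68320308] [ 8.67158673e-02  2.12043763e-01  1.83344270e+00  1.67669514e-05
  1.09608994e+00 -1.39803859e+00] [[-0.996  0.086  0.   ]
 [ 0.086  0.996  0.   ]
 [-0.     0.    -1.   ]] [-0.49194832  0.33016817  0.48380243]
106 1028 [508.3  58.7 113.4] ((509.7180480957031, 58.444053649902344), (15.493940353393555, 43.833126068115234), 85.61909484863281)
40 4243 [495.9  60.4  54.8] ((510.0074462890625, 58.701690673828125), (80.17284393310547, 80.42733001708984), 85.36319732666016)
```

View pics/w1.png

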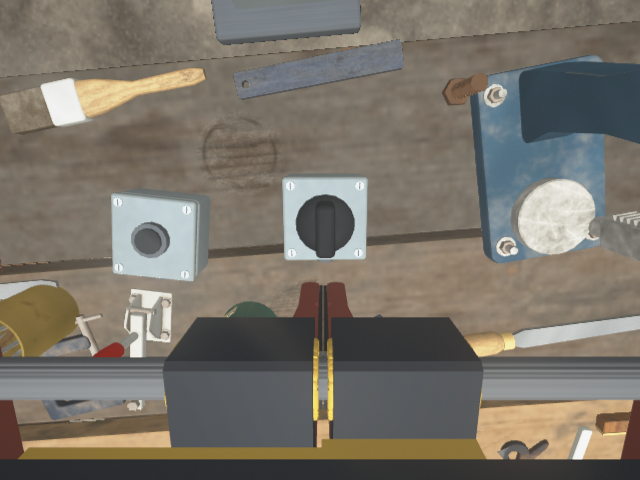

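The wrist view shows the bar at about (325, 225), lined up with the closed fingers at column 325. The small-button box is clear at (150, 240).

```bash
python3 -m creep '[-0.001,0.001,-0.035,0,-0.001,0.001,-0.07,0,-0.001,0.001,-0.1,0,-0.001,0.001,-0.125,0,-0.001,0.001,-0.137,0,-0.001,0.001,-0.141,0,-0.001,0.001,-0.141,0]' && python3 -m creep '[0,0,-0.003,0,0,0,-0.006,0,0,0,-0.009,0,0,0,-0.011,0,0,0,-0.013,0,0,0,-0.014,0,0,0,-0.015,0,0,0,-0.015,0]'
```

```text
t: 3.23
ee_pos: [509.9, 57.0, 120.9]
orientation: [-0.136, -3.137, 0.0]
ft_force: [0.6, -0.2, -0.4]
width: 0.4
grasp_force: 0.0
t: 3.9
ee_pos: [511.5, 57.3, 107.8]
orientation: [0.133, 3.136, 0.0]
ft_force: [-0.3, -1.9, 7.0]
width: 0.5
grasp_force: 3.4
```

```bash
python3 -m creep '[0,0,-0.001,0,0,0,-0.002,0,0,0,-0.003,0,0,0,-0.003,0]'; python3 -m creep '[0,0,-0.001,0,0,0,-0.0015,0,0,0,-0.0015,0]'
```

```text
t: 4.23
ee_pos: [511.5, 57.3, 104.9]
orientation: [0.133, 3.136, 0.0]
ft_force: [-1.2, -0.0, 7.8]
width: 0.3
grasp_force: 3.8
t: 4.48
ee_pos: [511.6, 57.3, 103.7]
orientation: [0.133, 3.136, 0.0]
ft_force: [-0.6, -1.0, 10.5]
width: 0.6
grasp_force: 5.4
```

```bash
python3 -m creep '[0,0,-0.001,0,0,0,-0.001,0]'; python3 -m creep '[0,0,0.01,0,0,0,0.03,0,0,0,0.05,0,0,0,0.05,0,0,0,0.05,0,0,0,0.05,0]'; python3 -m creep '[0,0,0,0,0,0,0,0,0,0,0,0,0,0,0,0,0,0,0,0,0,0,0,0,0,0,0,0]' 1
python3 - <<'E'
from h import *
for n in ("wrist","side"):
    im,P=cloud(n); cv2.imwrite(f"pics/{n}2.png",im[...,::-1])
    m=(np.hypot(P[...,0]-511,P[...,1]-57)<28)
    Q=P[m&(P[...,2]>98)&(P[...,2]<122)]
    if len(Q)>5: print(n,len(Q),np.median(Q,0).round(1),cv2.minAreaRect(Q[:,:2].astype(np.float32)), np.percentile(Q[:,2],[50,90,98]))
E
```

```text
t: 4.65
ee_pos: [511.9, 57.3, 103.6]
orientation: [0.133, 3.135, 0.001]
ft_force: [-3.9, -1.6, 20.5]
width: 0.6
grasp_force: 10.1
t: 5.15
ee_pos: [510.2, 57.2, 151.0]
orientation: [0.133, 3.139, -0.0]
ft_force: [-1.6, 0.0, -1.1]
width: 0.4
grasp_force: 0.0
t: 5.73
ee_pos: [510.4, 57.2, 151.1]
orientation: [-0.133, -3.139, 0.0]
ft_force: [0.1, 0.2, -0.2]
width: 43.5
grasp_force: 0.0
wrist 2143 [508.   58.9 105.1] ((509.53936767578125, 58.73310852050781), (15.94081974029541, 43.53479766845703), 85.40203094482422) [105.10142449 106.1724152  106.67543035]
side 188 [510.7  53.8 102.7] ((510.9458312988281, 56.38357162475586), (17.755346298217773, 42.72036361694336), 82.87886810302734) [102.69208478 104.36678667 104.94078741]
```

The button is latched: the bar top is about 8 to 9 mm lower. Next I descend with the fingers open and grip.

```bash
python3 -m creep '[0,0,0,0,0,0,0,0,0,0,0,0,0,0,0,0,0,0.0005,-0.015,0,0,0.0005,-0.035,0,0,0.0005,-0.055,0,0,0.0005,-0.066,0,0,0.0005,-0.07,0,0,0.0005,-0.07,0]' 1; python3 -m creep '[0,0,0,0,0,0,0,0,0,0,0,0,0,0,0,0,0,0,0,0,0,0,0,0,0,0,0,0,0,0,0,0,0,0,0,0,0,0,0,0]' 0;
```

```text
t: 6.67
ee_pos: [509.9, 57.7, 80.4]
orientation: [-0.133, -3.137, 0.0]
ft_force: [-0.5, 0.6, 0.8]
width: 87.8
grasp_force: 0.0
t: 7.5
ee_pos: [510.4, 57.7, 81.2]
orientation: [-0.133, -3.139, -0.0]
ft_force: [0.0, 0.0, 0.1]
width: 24.6
grasp_force: 0.0
```

```bash
python3 -m creep '[0,0,0,0,0,0,0,0,0,0,0,0,0,0,0,0,0,0,0,0,0,0,0,0]'
```

```text
t: 8.0
ee_pos: [510.5, 58.2, 81.2]
orientation: [0.133, 3.139, 0.001]
ft_force: [-0.5, 6.2, -0.1]
width: 15.9
grasp_force: 30.0
```

```bash
python3 -m creep '[0,0.001,0,-0.1,0,0.001,0,-0.2,0,0.001,0,-0.3,0,0.001,0,-0.4,0,0.001,0,-0.5]'; python3 -m creep '[0,0,0,-0.1,0,0,0,-0.2,0,0,0,-0.3,0,0,0,-0.4,0,0,0,-0.5,0,0,0,-0.5,0,0,0,-0.5]'; python3 -c "
from h import *
o=get_obs();print(o['moment'],o['ft_force'],o['qpos'],Rn.from_rotvec(o['orientation']).as_matrix().round(3)[:,1])"
```

```text
t: 8.42
ee_pos: [510.5, 58.5, 81.3]
orientation: [0.912, 3.006, -0.001]
ft_force: [-1.7, 0.3, 2.1]
width: 15.6
grasp_force: 30.0
t: 9.0
ee_pos: [510.4, 58.5, 81.7]
orientation: [1.622, 2.691, -0.001]
ft_force: [-1.3, 0.5, 6.5]
width: 15.5
grasp_force: 30.0
[0.00488837 0.34017075 0.02759433] [-1.27624434  0.45072606  6.48560324] [ 9.11998401e-02  4.80128669e-01  1.96035699e+00 -7.56825226e-04
  7.01238089e-01 -3.94238653e-01] [ 0.884  0.467 -0.   ]
```

```bash
python3 -m creep '[0,0,0,0,0,0,0,0,0,0,0,0,0,0,0,0,0,0,0,0,0,0,0,0,0,0,0,0,0,0,0,0,0,0,0,0,0,0,0,0]' 1; python3 -m creep '[0,0,0,0,0,0,0,0,0,0,0.02,0,0,0,0.05,0,0,0,0.08,0,0,0,0.11,0,0,0,0.14,0,0,0,0.16,0,0,0,0.16,0,0,0,0.16,0]';python3 -m creep '[0,0,0,0,0,0,0,0,0,0,0,0,0,0,0,0,0,0,0,0,0,0,0,0,0,0,0,0,0,0,0,0,0,0,0,0,0,0,0,0]'
python3 - <<'E'
from h import *
ims=[]
for n in ("wrist","side"):
    im,P=cloud(n); ims.append(cv2.resize(im,(400,300)))
    m=(np.hypot(P[...,0]-511,P[...,1]-57)<28)
    Q=P[m&(P[...,2]>98)&(P[...,2]<125)]
    if len(Q)>5: print(n,len(Q),np.median(Q,0).round(1),cv2.minAreaRect(Q[:,:2].astype(np.float32)), np.percentile(Q[:,2],[50,90,98]))
cv2.imwrite("pics/end.png",np.hstack(ims)[...,::-1])
E
```

```text
t: 9.83
ee_pos: [510.0, 58.7, 80.9]
orientation: [-1.621, -2.69, 0.001]
ft_force: [0.0, -0.9, -0.8]
width: 79.2
grasp_force: 0.0
t: 10.67
ee_pos: [510.9, 58.8, 242.1]
orientation: [1.621, 2.689, 0.002]
ft_force: [0.4, 0.5, 0.1]
width: 87.8
grasp_force: 0.0
t: 11.5
ee_pos: [510.5, 58.7, 241.2]
orientation: [1.622, 2.691, 0.0]
ft_force: [0.1, -0.2, 0.4]
width: 87.7
grasp_force: 0.0
wrist 1300 [509.1  60.7 113.3] ((509.8087158203125, 58.95534133911133), (16.428478240966797, 43.79945373535156), 85.50932312011719) [113.25640686 114.44922165 114.9653139 ]
side 336 [510.5  52.1 107.6] ((510.6137390136719, 55.7064208984375), (18.209951400756836, 42.9297981262207), 87.50016021728516) [107.55893056 112.34660519 113.16319894]
```

View pics/end.png

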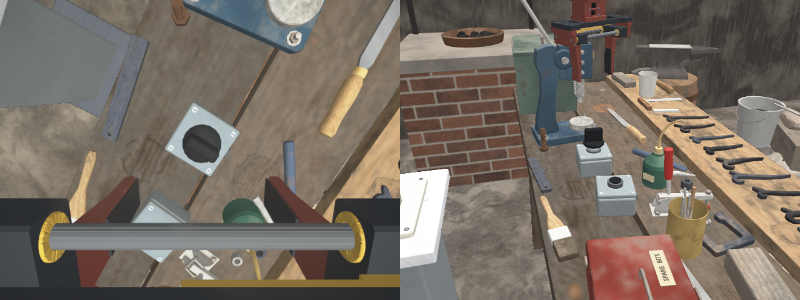

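The button is back up: the bar top reads about 114 mm and its yaw is back at rest (bar at (203, 143) in the left view). The gripper is well clear above it.

```bash
python3 -c "
from workcell import ticket
print(ticket.close_job())"
```

```text
the job is handed in; nothing more can be done
None
```

The emergency stop passed its check: the button stayed down by itself when pressed, a clockwise turn of about 1 rad reset it, and it sprang back up; the arm kept clear of the other box, and the job is handed in (no verdict was returned).

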